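Free the wedged stapler and shut the drawer

ROBOT

A 6-joint arm with a two-finger parallel gripper is mounted at the origin on a cart in front of the work surface, level with it; the furniture and walls round the work are solid. World frame = base frame: x ahead of the robot, y to its left, z up, the work surface at z = 0. Lengths are in mm, angles in rad, forces in N, time in s.
With the tool pointing down it reaches from about 350 to 875 mm from the base axis. Payload 4.2 kg.
Tool frame: the origin (TCP) lies midway between the tips of the shut fingers; the grasp point (between the pads) lies 19 mm behind it (tcp_to_grasp is the distance from the TCP to the grasp point, in mm); z points along the fingers, y is the line along which they close (so a half turn about z gives the same grasp; the last joint's range is limited). The gripper opens to 85 mm and grips with 20 to 120 N. Pads are 22 mm wide; open, the fingers measure 114 mm over their backs; the gripper's body (76 mm by 85 mm) begins 54 mm behind the grasp point. The pads swing forward as they close: fully open they stand 13 mm farther back than shut.
Start: joints at [1.489, 0.385, 0.008, 0, -1.194, -0.259], TCP at [208.868, 589.044, 231.312] pointing down, gripper open.
Joint ranges: [-3.14, 3.14], [-1.21, 2.06], [-1.07, 1.41], [-3.16, 2.05], [-2.99, -0.16], [-3.1, 3.1]. Speed limits (rad/s): [2.79, 2.79, 3.14, 3.14, 3.14, 3.14].

INTERFACE

Orientations are given as a unit quaternion [x, y, z, w].
In Python, from bench import read_state, get_image, job_done, tcp_to_grasp gives the robot as it stands.
- The arm moves only by the tool jog_arm, never from a script. Its argument "plan" is a list of rows, each a list of 3 entries, a list of its own where there are three numbers: the finger opening in mm, from 0 to 85.4, then the shift along the tool's x, y, z as a fraction of full scale, then the turn, a rotation vector about the tool's x, y, z as a fraction of full scale. A call has 1 to 10 rows; each row is the pose to reach, as a shift and turn from the pose commanded when the call began, along the tool's axes at that moment; what a row does not reach only later rows make up. Full scale, the value 1, is 0.1 m for a shift and 60 degrees for a turn. A row lasts 1/8 s, in which the tool goes at most 62.5 mm and 10.7 degrees, less where a joint would pass 70% of its speed; a pose out of reach is approached as far as the arm can. A call with a number of a shift or a turn outside -1 to 1 is refused whole. A call with a gripper value outside its range is refused whole. The fingers move at their own pace and stop on an object; the grip force is fixed at half the most. Time passes only in rows, so rows that repeat a pose let the fingers close. It gives the time, the measured TCP pose, the force, the opening and the grip force at its end, in the units of the state.
- read_state(): the state, without advancing time (a new reading comes with each control period).
- get_image(name): name is "scene" or "top" or "wrist"; returns a dict with "img" (400x640x3 uint8, red, green, blue), "range_z" (400x640 float32, mm along the optical axis (not along the pixel's ray), 0 where there is no reading), "intrinsics" (3x3 intrinsics, pixels), "extrinsics" (4x4, takes a point from camera to world coordinates); the wrist camera has in their place "tool_from_camera" (4x4, takes a point from camera to tool coordinates, whose origin is the TCP and whose axes are the flange's). Camera axes: x right, y down, z forward; pixel columns grow to the right and rows downward; lengths in mm; the calibration is good to about 2 mm. A picture is of the moment at which its call begins: read the wrist's pose just before it.
- job_done(): hands the job in; it is judged then, once.
The state is a dict: "clock": time; "joints": joint angles; "joint_vel": joint speeds; "joint_efforts": joint torques, N m; "position": TCP position; "ee_rot": TCP orientation; "contact_force": force on the tool from outside, world axes, zero at the start; "wrist_torque": the same for the moment, N m; "gripper_width": finger opening in mm; "grasp_force": force on a finger pad.
Only numpy, scipy, OpenCV 4.12 (cv2) and the standard library are available. Lean on these libraries where they do the work, as an engineer would, in place of code of your own. Each camera call takes 0.05 s, during which the arm holds its last target. There are 200 camera calls.

TASK

The drawer of the little desk organiser cannot be shut, because the stapler was thrown in crosswise and is wedged at a slant with one end sticking up over the side. Free the stapler and lay it lengthwise in the drawer, flat on its base, then push the drawer fully shut, leaving the mug, the calculator and the power bank where they are.

Things in the scene. Friction and masses are not known exactly. Their poses are not given: they have to be found in the camera images.
- drawer_box: Fixed brown wooden desk organiser with one drawer: 225 deep (x), 156 wide (y), 85 high. Origin on the desk under the middle of its front edge. Its x axis points into the organiser (away from the drawer's side), z up; the drawer comes out along its -x. The opening behind the drawer is 138 wide and its upper edge is 76 above the desk.
- drawer (a joint): How far the drawer stands out of the organiser, in m: 0 fully shut (front flush with the organiser's front edge), 0.17 fully out; it cannot go in beyond 0. About 2 N of friction holds it where it is left.
- drawer_front (a point): Point on the outer face of the drawer's front, mid-width, 40 above the desk; axes as drawer_box (x points inwards). The front is a flat board 135 wide, 12 thick, from 14 to 74 above the desk, no handle, with a finger notch 50 wide in the middle of its top edge down to 56 above the desk.
- drawer_floor (a point): Centre of the drawer's inside floor, 19 above the desk; axes as drawer_box. The inside is 185 long (x), 118 wide (y); the side walls are 8 thick and rise 45 above the floor. The inner face of the front is 92 towards -x from this point, and 12 behind drawer_front.
- stapler_mid (a point): Centre, half-way up, of the loose teal and black stapler: 126 long (y), 44 high (z, up when on its base), 0.2 kg; base 34 wide (x), 8 thick; teal arm 30 wide, from 6 to 22 above this point. Starts across the drawer (its x roughly along drawer_box's x), about 24 degrees aslant: one end on the floor, the +y end up on the rim. Longer than the drawer is wide: flat only when turned lengthwise.
- calculator: Pocket calculator, 118 x 74 x 11, lying on the organiser's top. Origin at the centre of its underside. Bystander.
- mug: Coral mug, 81 across with a handle, 100 high, standing left of the organiser. Origin at the centre of its underside. Bystander.
- power_bank: Dark grey power bank, 100 x 66 x 15, lying on the desk right of the drawer. Origin at the centre of its underside. Bystander.
Things that resemble listed ones, but are neither listed nor needed, are in the scene too. Leave any yellow look-alike of the part that bears stapler_mid alone.

How it is judged:
By the outcome, as a careful person would: the job done as asked, in the order asked, and still so for the second after the job is handed in, with the robot touching nothing.
It also fails if it takes over 48 s, if anything falls off the work surface, if the arm or the gripper's body presses on something with over 40 N, if the wrist force passes 120 N, or if a joint passes its speed limit or range.

## Working session

There is one attempt and no reset: what is moved stays moved. The work goes in short steps, Python scripts to look and compute and a tool call to move; the robot and the scene stay as the last step left them, time stands still between calls to the robot, and variables do not carry over. Pictures are saved under pics/ and viewed, at most 10 in all, crops included, and the job is handed in when it is done.

Besides the shell and the picture viewer there is one more tool, called after ">>>" by a JSON object that holds its "api" and its "payload", one argument or row to a line. jog_arm: Moves the arm, as the interface text tells. Its arguments: {"type":"object","properties":{"plan":{"type":"array"}},"required":["plan"]}

```bash
ls; mkdir -p pics; cat > h.py <<'E'
import numpy as np,cv2
from bench import *
from scipy.spatial.transform import Rotation as R
def cam(n):
    s=read_state(); d=get_image(n); d['s']=s
    if 'extrinsics' in d: d['E']=np.array(d['extrinsics'])
    else:
        T=np.eye(4);T[:3,:3]=R.from_quat(s['ee_rot']).as_matrix();T[:3,3]=s['position'];d['E']=T@np.array(d['tool_from_camera'])
    K=np.array(d['intrinsics']);z=d['range_z'];v,u=np.mgrid[:z.shape[0],:z.shape[1]]
    P=np.stack([(u-K[0,2])/K[0,0]*z,(v-K[1,2])/K[1,1]*z,z],-1)
    d['P']=P@d['E'][:3,:3].T+d['E'][:3,3]; d['P'][z==0]=np.nan
    return d
def save(d,f): cv2.imwrite('pics/'+f,d['img'][...,::-1])
E
python3 - <<'E'
from h import *
import pickle
print({k:np.round(v,3) for k,v in read_state().items()},tcp_to_grasp)
a=cam('scene');b=cam('top')
pickle.dump((a,b),open('d0.pkl','wb'))
im=np.vstack([a['img'],b['img']]); 
cv2.imwrite('pics/a0.png',cv2.resize(im[...,::-1],(480,600),interpolation=cv2.INTER_AREA))
save(b,'top0.png')
print(b['E'].round(2),a['E'].round(2))
E
```

```text
pics
{'clock': np.float64(0.0), 'joints': array([ 1.489,  0.386,  0.007, -0.   , -1.194, -0.259]), 'joint_vel': array([-0.001,  0.001, -0.001,  0.001,  0.002,  0.   ]), 'joint_efforts': array([ 1.0000e-03, -3.9229e+01,  1.8840e+01,  4.1860e+00, -5.0000e-03,
       -0.0000e+00]), 'position': array([208.706, 588.509, 230.232]), 'ee_rot': array([ 0.985, -0.17 , -0.   ,  0.001]), 'contact_force': array([ 0.419, -0.576,  1.239]), 'wrist_torque': array([ 0.024, -0.011,  0.043]), 'grasp_force': np.float64(0.0), 'gripper_width': np.float64(85.199)} 18.700000000000003
[[ 3.00000e-02 -9.90000e-01  1.40000e-01  4.15850e+02]
 [-1.00000e+00 -3.00000e-02 -0.00000e+00 -1.89320e+02]
 [ 1.00000e-02 -1.40000e-01 -9.90000e-01  1.18797e+03]
 [ 0.00000e+00  0.00000e+00  0.00000e+00  1.00000e+00]] [[ 4.2000e-01 -3.5000e-01  8.4000e-01 -3.2539e+02]
 [-9.1000e-01 -1.5000e-01  3.9000e-01 -5.9647e+02]
 [-1.0000e-02 -9.2000e-01 -3.9000e-01  4.9915e+02]
 [ 0.0000e+00  0.0000e+00  0.0000e+00  1.0000e+00]]
```

View pics/a0.png

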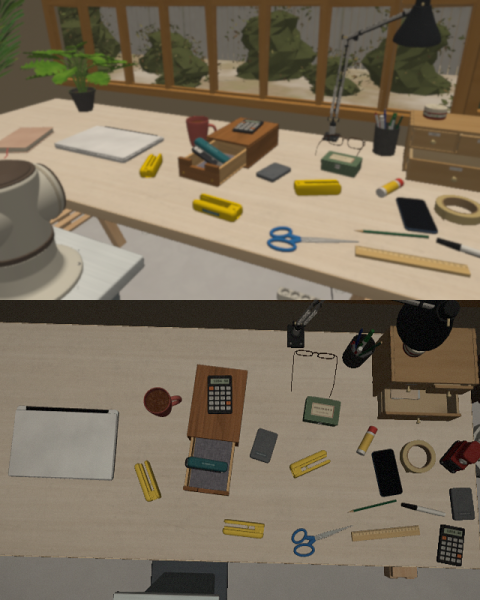

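View pics/top0.png

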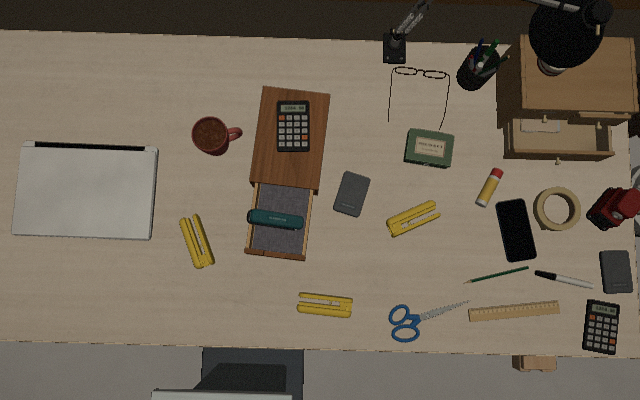

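The teal and black stapler at top (276,219) lies across the open drawer of the brown organiser (front about (275,252)). The candidates are:
- **Staplers:** teal (276,219), plus yellow ones at (196,241), (325,305) and (414,218). Only the teal one fits.
- **Organisers:** brown at (290,140), and a light cabinet at (575,80). The brown one with the calculator on top fits.
- **Calculators:** (292,125) on the organiser, and (601,326).
- **Power banks:** (351,194) right of the drawer, and (616,271).

I'll confirm with a crop and measure.

```bash
python3 - <<'E'
from h import *
import pickle
a,b=pickle.load(open('d0.pkl','rb'))
c1=cv2.resize(a['img'][140:260,220:380],(800,600),interpolation=cv2.INTER_CUBIC)
c1=cv2.resize(c1,(560,420)); c2=cv2.resize(b['img'][80:270,180:380],(240,228))
im=np.zeros((420,800,3),np.uint8);im[:,:560]=c1;im[:228,560:]=c2
cv2.imwrite('pics/crop0.png',im[...,::-1])
for n,d in(('scene',a),('top',b)):
    hsv=cv2.cvtColor(d['img'],cv2.COLOR_RGB2HSV)
    m=cv2.inRange(hsv,(82,90,20),(105,255,255)); k,l,st,ce=cv2.connectedComponentsWithStats(m)
    for i in np.argsort(-st[1:,4])[:3]+1: 
        print(n,st[i],ce[i]); 
        P=d['P'][(l==i)]; P=P[~np.isnan(P[:,0])]; 
        print(P.min(0).round(),P.max(0).round(),np.median(P,0).round())
P=b['P']
# organiser top: z~85
reg=np.zeros(P.shape[:2],bool);reg[75:200,235:340]=1
m=(reg&(abs(P[...,2]-85)<6)).astype(np.uint8)
pts=P[m>0][:,:2].astype(np.float32);r=cv2.minAreaRect(pts);print('org',r,cv2.boxPoints(r).round(),len(pts),np.nanmedian(P[m>0][:,2]))
reg[:]=0;reg[185:265,235:330]=1
m=reg&(P[...,2]>55)&(P[...,2]<82);
for uv in [(275,252),(255,254),(295,256),(251,200),(311,215),(275,240),(275,195),(254,218),(262,218),(298,221),(225,135),(351,194),(292,125)]:
    print(uv,P[uv[1],uv[0]].round(1))
E
```

```text
scene [357 303  44  32 511] [379.04696673 318.99804305]
[ 271. -447.   -2.] [ 353. -378.   11.] [ 311. -415.    7.]
scene [260 184  45  32 432] [281.4537037 200.125    ]
[ 517. -168.   58.] [552. -63. 108.] [ 529. -119.   81.]
top [250 209  53  20 633] [275.88151659 218.86729858]
[ 521. -171.   55.] [556. -55. 114.] [ 537. -112.   87.]
top [389 305  32  37 385] [405.12467532 323.27792208]
[ 274. -447.    1.] [ 355. -375.   15.] [ 317. -415.    9.]
top [497 212   2   3   3] [497.66666667 213.        ]
[ 573. -633.    8.] [ 578. -630.    9.] [ 576. -632.    8.]
org ((728.5968627929688, -113.42609405517578), (204.4046630859375, 226.40365600585938), 84.40924072265625) [[ 606. -204.]
 [ 831. -226.]
 [ 851.  -23.]
 [ 626.   -1.]] 5076 84.81799804676814
(275, 252) [ 466.5 -112.3   57.7]
(255, 254) [460.6 -68.3  61.3]
(295, 256) [ 458.1 -157.9   77.6]
(251, 200) [591.  -46.4  -1.5]
(311, 215) [ 558.8 -190.5    1.2]
(275, 240) [ 496.1 -108.5   16.2]
(275, 195) [ 601.7 -104.5   17.8]
(254, 218) [536.  -67.7 107.5]
(262, 218) [537.2 -84.3 100.9]
(298, 221) [ 536.7 -161.7   65.3]
(225, 135) [726.2   9.5  79. ]
(351, 194) [ 610.  -283.5   13.9]
(292, 125) [ 749.2 -142.1   95.2]
```

View pics/crop0.png

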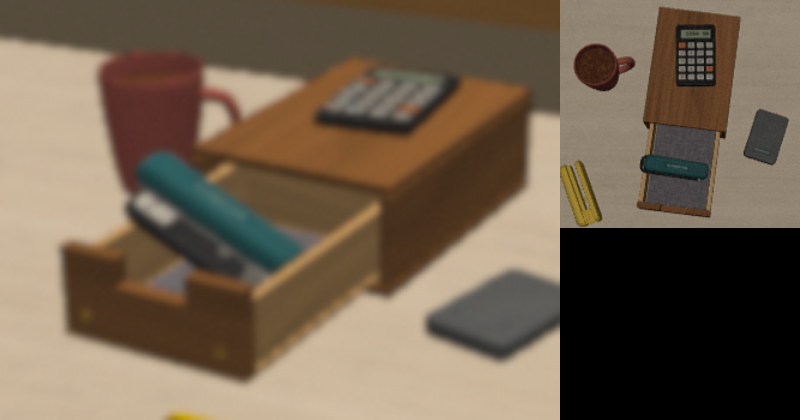

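The crop confirms it: the teal arm with its black base is slanted, its left (+y) end up on the left rim and its right end down inside. Next I'll measure yaw and extents more exactly.

```bash
python3 - <<'E'
from h import *
import pickle
a,b=pickle.load(open('d0.pkl','rb'))
P=b['P'];K=b['intrinsics'];print(np.round(K,1).tolist())
# organiser top by ray casting onto z=85
def cast(uv,z):
    uv=np.atleast_2d(uv).astype(float);r=np.c_[(uv-[K[0][2],K[1][2]])/[K[0][0],K[1][1]],np.ones(len(uv))]@b['E'][:3,:3].T
    o=b['E'][:3,3];return o+r*((z-o[2])/r[:,2])[:,None]
hsv=cv2.cvtColor(b['img'],cv2.COLOR_RGB2HSV)
m=((abs(P[...,2]-87)<12)).astype(np.uint8);m[:80]=0;m[196:]=0;m[:,:243]=0;m[:,335:]=0
cs,_=cv2.findContours(m,0,1);c=max(cs,key=cv2.contourArea)
h=cv2.convexHull(c)[:,0];q=cast(h,85)[:,:2].astype(np.float32);r=cv2.minAreaRect(q);print('org',r,cv2.boxPoints(r).round(1).tolist())
# side walls: points z 58..70 outside stapler, in drawer region
t=cv2.inRange(hsv,(82,90,20),(105,255,255));t=cv2.dilate(t,np.ones((7,7)))
ys,xs=np.mgrid[:400,:640]
m=(P[...,2]>45)&(P[...,2]<82)&(t==0)&(ys>195)&(ys<265)&(xs>235)&(xs<325)
p=P[m];
cs,_=cv2.findContours(m.astype(np.uint8),0,1)
c=np.vstack(cs);hh=cv2.convexHull(c)[:,0];q=cast(hh,67)[:,:2].astype(np.float32);r=cv2.minAreaRect(q);print('drw',r,cv2.boxPoints(r).round(1).tolist())
# stapler: fit
m=cv2.inRange(hsv,(82,90,20),(105,255,255));m[:200]=0;m[240:]=0;m[:,:240]=0;m[:,320:]=0
p=P[m>0];p=p[~np.isnan(p[:,0])];p=p[p[:,2]>50];c=np.median(p,0)
u,s,v=np.linalg.svd(p-p.mean(0));print(p.mean(0),v[0],v[1],'yaw',np.degrees(np.arctan2(v[0,1],v[0,0])),'tilt',np.degrees(np.arcsin(v[0,2])))
x=(p-p.mean(0))@v.T;print(np.percentile(x,[0,2,98,100],axis=0).round(1))
r=cv2.minAreaRect(p[:,:2].astype(np.float32));print(r)
# bystanders: mug
m=(P[...,2]>90)&(xs>180)&(xs<245)&(ys>105)&(ys<165);print('mug',np.nanmin(P[m],0),np.nanmax(P[m],0))
E
```

```text
[[503.8, 0.0, 312.4], [0.0, 503.8, 204.7], [0.0, 0.0, 1.0]]
org ((724.7595825195312, -137.58331298828125), (155.63839721679688, 226.026611328125), 84.40621948242188) [[604.7000122070312, -204.0], [829.5999755859375, -226.0], [844.7999877929688, -71.19999694824219], [619.9000244140625, -49.099998474121094]]
drw ((528.0242309570312, -115.41787719726562), (140.5336456298828, 145.2620849609375), 84.81150817871094) [[449.29998779296875, -178.8000030517578], [594.0, -192.0], [606.7000122070312, -52.0], [462.0, -38.900001525878906]]
[ 537.72059564 -113.86437731   86.19759771] [-0.07454504 -0.91222299 -0.40285512] [-0.97936723  0.14306488 -0.14273146] yaw -94.67171621179736 tilt -23.75678745155749
[[-57.  -14.7 -33.3]
 [-55.5 -13.8  -7.4]
 [ 59.9  13.9   5.4]
 [ 65.3  17.2   7.5]]
((538.5691528320312, -113.66248321533203), (115.8939437866211, 28.755401611328125), 85.1510238647461)
mug [683.70496214   1.59933778  90.12894942] [764.34715777  82.63282552 104.83427737]
```

```bash
cat >> h.py <<'E'
n=np.array([-.033,-.402,.915]);n/=np.linalg.norm(n);d=np.array([.0745,.912,.403]);d-=d@n*n;d/=np.linalg.norm(d)
MID=np.array([538.2,-107,65.2])
RG=np.c_[-d,np.cross(-n,-d),-n]
bx=np.array([.9952,-.0975,0]);by=np.array([.0975,.9952,0]);O=np.array([612.3,-126.6,0])
def down(x): return np.c_[x,np.cross([0,0,-1],x),[0,0,-1]]
def rel(p,Rt):
    s=read_state();Rc=R.from_quat(s['ee_rot']).as_matrix()
    sh=Rc.T@(np.array(p)-s['position'])/100;t=R.from_matrix(Rc.T@Rt).as_rotvec()/np.radians(60)
    print('t',round(float(s['clock']),2),'shift',sh.round(3),'turn',t.round(3),'pos',np.round(s['position'],1),'F',np.round(s['contact_force'],1),'j',np.round(s['joints'],2))
E
python3 - <<'E'
from h import *
print(RG.round(3),'grasp tcp',MID+11*n-18.7*n)
rel(MID+(11-18.7+110)*n,RG)
E
```

```text
[[-0.074 -0.997  0.033]
 [-0.912  0.081  0.402]
 [-0.403 -0.    -0.915]] grasp tcp [ 538.45411042 -103.90447308   58.15421112]
t 0.1 shift [5.537 5.851 0.727] turn [ 0.261 -0.339  1.233] pos [208.7 588.6 230.3] F [ 0.2  0.3 -0.5] j [ 1.49  0.39  0.01 -0.   -1.19 -0.26]
```

>>> {"api": "jog_arm", "payload": {
  "plan": [
    [85,[0.5,0.5,0],[0,0,0]],
    [85,[1,1,0],[0,0,0]],
    [85,[1,1,0],[0,0,0]],
    [85,[1,1,0],[0,0,0]]
  ]
}}

```text
clock: 0.6
position: [270.1, 460.8, 231.5]
ee_rot: [0.985, -0.17, -0.0, -0.0]
contact_force: [-0.5, 0.8, -0.1]
gripper_width: 84.8
grasp_force: 0.0
```

>>> {"api": "jog_arm", "payload": {
  "plan": [
    [85,[0.5,0.5,0],[0,0,0]],
    [85,[1,1,0],[0,0,0]],
    [85,[1,1,0],[0,0,0]],
    [85,[1,1,0],[0,0,0]]
  ]
}}

```text
clock: 1.1
position: [330.9, 334.4, 231.4]
ee_rot: [0.985, -0.17, 0.0, -0.0]
contact_force: [0.2, 0.3, -0.1]
gripper_width: 84.7
grasp_force: 0.0
```

>>> {"api": "jog_arm", "payload": {
  "plan": [
    [85,[0.5,0.5,0],[0,0,0]],
    [85,[1,1,0],[0,0,0]],
    [85,[1,1,0],[0,0,0]],
    [85,[1,1,0],[0,0,0]]
  ]
}}

```text
clock: 1.6
position: [391.9, 206.9, 231.3]
ee_rot: [0.985, -0.17, 0.0, -0.0]
contact_force: [0.0, 0.8, 0.8]
gripper_width: 84.7
grasp_force: 0.0
```

>>> {"api": "jog_arm", "payload": {
  "plan": [
    [85,[0.5,0.5,0],[0,0,0]],
    [85,[1,1,0],[0,0,0]],
    [85,[1,1,0],[0,0,0]],
    [85,[1,1,0],[0,0,0]]
  ]
}}

```text
clock: 2.1
position: [453.0, 79.2, 231.1]
ee_rot: [0.985, -0.17, -0.0, -0.0]
contact_force: [0.1, 0.4, -0.1]
gripper_width: 85.1
grasp_force: 0.0
```

>>> {"api": "jog_arm", "payload": {
  "plan": [
    [85,[0.5,0.5,0],[0,0,0.15]],
    [85,[1,1,0],[0,0,0.3]],
    [85,[1,1,0],[0,0,0.45]],
    [85,[1,1,0],[0,0,0.6]],
    [85,[1,1,0],[0,0,0.75]],
    [85,[1,1,0],[0,0,0.75]]
  ]
}}

```text
clock: 2.85
position: [513.5, -47.4, 231.2]
ee_rot: [0.847, -0.532, -0.0, -0.0]
contact_force: [-0.3, -0.5, 0.1]
gripper_width: 85.1
grasp_force: 0.0
```

```bash
python3 -c "
from h import *
rel(MID+(11-18.7+70)*n,RG)"
```

```text
t 2.85 shift [0.861 0.164 1.09 ] turn [ 0.105 -0.387  0.499] pos [513.5 -47.4 231.2] F [-0.3 -0.5  0.1] j [ 0.22  0.2  -0.26 -0.   -1.12  0.23]
```

>>> {"api": "jog_arm", "payload": {
  "plan": [
    [65,[0.3,0.05,0.3],[0.03,-0.1,0.12]],
    [65,[0.6,0.1,0.6],[0.05,-0.2,0.25]],
    [65,[0.86,0.16,0.9],[0.08,-0.3,0.38]],
    [65,[0.86,0.16,1],[0.105,-0.387,0.5]],
    [65,[0.86,0.16,1],[0.105,-0.387,0.5]],
    [65,[0.86,0.16,1],[0.105,-0.387,0.5]]
  ]
}}

```text
clock: 3.6
position: [536.1, -133.0, 131.9]
ee_rot: [-0.663, 0.72, 0.138, 0.151]
contact_force: [0.5, 0.9, 0.5]
gripper_width: 65.2
grasp_force: 0.0
```

```bash
python3 - <<'E'
from h import *
rel(MID+(11-18.7)*n,RG)
w=cam('wrist'); save(w,'w1.png')
Rc=R.from_quat(w['s']['ee_rot']).as_matrix()
for wd,dd in(('wrist',w),('top',cam('top'))):
    hsv=cv2.cvtColor(dd['img'],cv2.COLOR_RGB2HSV);m=cv2.inRange(hsv,(82,90,20),(105,255,255))>0
    p=dd['P'];m&=(p[...,0]>480)&(p[...,0]<600)&(abs(p[...,1]+113)<80)&(p[...,2]>50)
    q=p[m]-MID;q=q@np.c_[RG[:,1],d,n]
    print(wd,m.sum(),np.percentile(q,[2,50,98],axis=0).round(1))
E
```

```text
t 3.6 shift [0.029 0.002 0.793] turn [-0.001 -0.002 -0.   ] pos [ 536.1 -133.   131.9] F [0.5 0.9 0.5] j [-0.2   0.43 -0.09 -0.45 -1.14  0.33]
wrist 6037 [[-15.3 -65.   17.7]
 [ -1.9 -18.1  22.4]
 [ 11.5  46.8  24.2]]
top 190 [[-14.1 -28.9  15.1]
 [  1.5  -8.5  22.5]
 [ 13.3  14.2  54.1]]
```

View pics/w1.png

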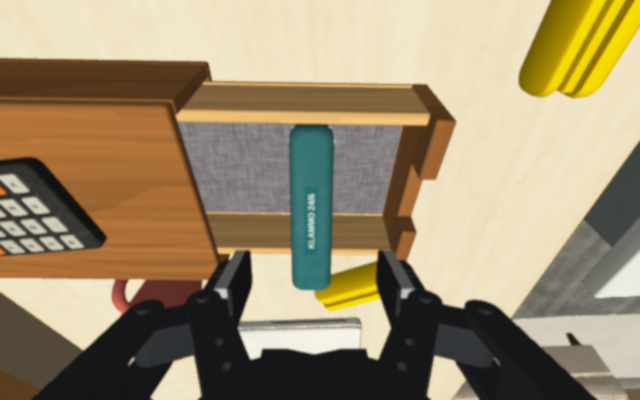

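The wrist view shows the stapler (column 312) centred between the fingers (about 240 and 390), and the measured height agrees with the estimate. I'll go down and grip.

>>> {"api": "jog_arm", "payload": {
  "plan": [
    [65,[0.03,0,0.4],[0,0,0]],
    [65,[0.03,0,0.7],[0,0,0]],
    [65,[0.03,0,0.79],[0,0,0]],
    [65,[0.03,0,0.79],[0,0,0]],
    [20,[0.03,0,0.79],[0,0,0]],
    [20,[0.03,0,0.79],[0,0,0]],
    [20,[0.03,0,0.79],[0,0,0]],
    [20,[0.03,0,0.79],[0,0,0]],
    [20,[0.03,0,0.79],[0,0,0]],
    [20,[0.03,0,0.79],[0,0,0]]
  ]
}}

```text
clock: 4.95
position: [539.1, -105.5, 59.1]
ee_rot: [-0.662, 0.721, 0.138, 0.153]
contact_force: [1.1, -1.2, 6.1]
gripper_width: 28.8
grasp_force: 59.1
```

```bash
python3 - <<'E'
from h import *
rel([538,-112,190],down(np.array([-by[0],-by[1],0])))
E
```

```text
t 4.95 shift [-0.466  0.002 -1.224] turn [-0.     0.396  0.011] pos [ 539.1 -105.5   59.1] F [ 1.1 -1.2  6.1] j [-0.16  0.51 -0.16 -0.5  -0.99  0.37]
```

>>> {"api": "jog_arm", "payload": {
  "plan": [
    [20,[-0.08,0,-0.18],[0,0,0]],
    [20,[-0.16,0,-0.36],[0,0,0]],
    [20,[-0.24,0,-0.54],[0,0,0]],
    [20,[-0.32,0,-0.73],[0,0,0]],
    [20,[-0.4,0,-0.92],[0,0.1,0]],
    [20,[-0.42,0,-1],[0,0.2,0]],
    [20,[-0.42,0,-1],[0,0.3,0]],
    [20,[-0.42,0,-1],[0,0.396,0]],
    [20,[-0.42,0,-1],[0,0.396,0]]
  ]
}}

```text
clock: 6.08
position: [537.2, -105.3, 166.9]
ee_rot: [-0.677, 0.736, 0.0, -0.0]
contact_force: [-0.0, 0.3, -2.1]
gripper_width: 28.6
grasp_force: 59.7
```

```bash
python3 - <<'E'
from h import *
T=O-75*bx
print(T)
rel(T+[0,0,170],down(bx)); rel(T+[0,0,170],down(-bx))
E
```

```text
[ 537.66   -119.2875    0.    ]
t 6.08 shift [ 0.139 -0.016 -0.031] turn [ 0.000e+00  1.000e-03 -1.487e+00] pos [ 537.2 -105.3  166.9] F [-0.   0.3 -2.1] j [ 0.1   0.31 -0.28 -0.   -0.98 -0.19]
t 6.08 shift [ 0.139 -0.016 -0.031] turn [ 1.000e-03 -0.000e+00  1.513e+00] pos [ 537.2 -105.3  166.9] F [-0.   0.3 -2.1] j [ 0.1   0.31 -0.28 -0.   -0.98 -0.19]
```

>>> {"api": "jog_arm", "payload": {
  "plan": [
    [20,[0.05,0,0],[0,0,-0.15]],
    [20,[0.1,0,0],[0,0,-0.3]],
    [20,[0.14,-0.02,0],[0,0,-0.45]],
    [20,[0.14,-0.02,0],[0,0,-0.6]],
    [20,[0.14,-0.02,0],[0,0,-0.75]]
  ]
}}

```text
clock: 6.7
position: [538.6, -121.3, 166.8]
ee_rot: [0.907, -0.421, -0.0, -0.001]
contact_force: [-0.3, -0.1, -3.1]
gripper_width: 28.9
grasp_force: 59.7
```

>>> {"api": "jog_arm", "payload": {
  "plan": [
    [20,[0,0,0],[0,0,-0.15]],
    [20,[0,0,0],[0,0,-0.3]],
    [20,[0,0,0],[0,0,-0.45]],
    [20,[0,0,0],[0,0,-0.6]],
    [20,[0,0,0],[0,0,-0.737]],
    [20,[0,0,0],[0,0,-0.737]],
    [20,[0,0,0],[0,0,-0.737]]
  ]
}}

```text
clock: 7.58
position: [538.7, -121.1, 166.5]
ee_rot: [0.999, -0.052, 0.0, -0.001]
contact_force: [0.3, -0.8, -1.5]
gripper_width: 29.1
grasp_force: 59.7
```

```bash
python3 - <<'E'
from h import *
T=O-75*bx
rel(T+[0,0,85],down(bx))
w=cam('wrist'); save(w,'w2.png')
a=cam('scene');p=a['P']
hsv=cv2.cvtColor(a['img'],cv2.COLOR_RGB2HSV);m=cv2.inRange(hsv,(82,90,20),(105,255,255))>0
m&=(p[...,0]>440)&(p[...,0]<640)&(abs(p[...,1]+113)<80)&(p[...,2]>120)
q=(p[m]-O);q=q@np.c_[bx,by,[0,0,1]];print(m.sum(),np.percentile(q,[1,50,99],axis=0).round(1))
cv2.imwrite('pics/s2.png',cv2.resize(a['img'][100:260,200:400],(800,600))[...,::-1])
E
```

```text
t 7.58 shift [-0.012 -0.017  0.815] turn [-0.001  0.    -0.005] pos [ 538.7 -121.1  166.5] F [ 0.3 -0.8 -1.5] j [ 0.07  0.32 -0.27 -0.   -0.99  1.4 ]
227 [[-135.   -37.7  184.2]
 [-110.5  -10.8  192.3]
 [ -22.6    7.7  209.1]]
```

View pics/s2.png

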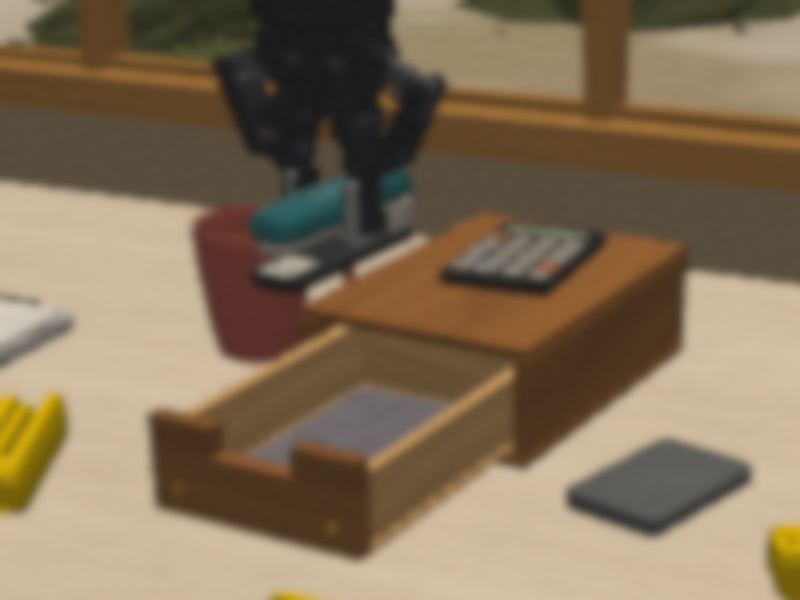

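View pics/w2.png

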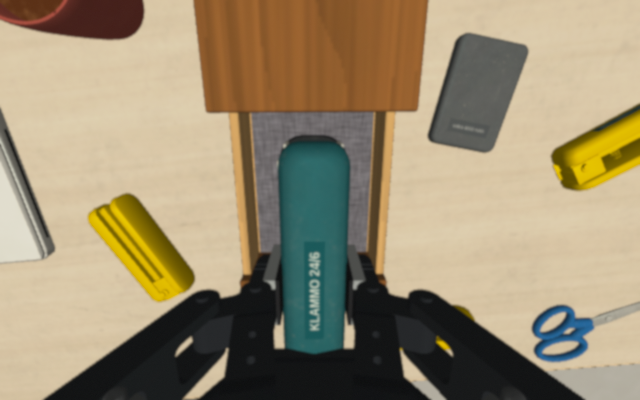

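The pictures show the stapler level and lengthwise above the drawer (wrist columns 280–348), with the drawer walls at columns 245 and 378. Before lowering I'll check the drawer front's current position and the fore/aft extent of the stapler.

```bash
python3 - <<'E'
from h import *
B=np.c_[bx,by,[0,0,1]]
a=cam('scene');q=(a['P']-O)@B
m=(q[...,0]>-190)&(q[...,0]<-130)&(abs(q[...,1])<62)&(q[...,2]>25)&(q[...,2]<50)
x=q[m][:,0];print('scene front face x',m.sum(),np.percentile(x,[5,25,50,75]).round(1))
m=(q[...,0]>-190)&(q[...,0]<-100)&(abs(q[...,1])<75)&(q[...,2]>66)&(q[...,2]<80)
print('front top',np.percentile(q[m],[2,50,98],axis=0).round(1))
w=cam('wrist');q=(w['P']-O)@B
hsv=cv2.cvtColor(w['img'],cv2.COLOR_RGB2HSV);m=(cv2.inRange(hsv,(82,90,20),(105,255,255))>0)&(q[...,2]>150)
print('stapler',np.percentile(q[m],[1,50,99],axis=0).round(1))
for r in (150,180):  # drawer walls profile
    s=q[r,230:400];k=(s[:,2]>45)&(s[:,2]<80);print(r,s[k][:,1].round(0).tolist()[::3])
m=(q[...,2]>82)&(q[...,2]<90);print('org front',np.nanpercentile(q[m],[1,99],axis=0).round(1))
p=cam('top');q=(p['P']-O)@B
m=(abs(q[...,1])<66)&(q[...,0]<-120)&(q[...,0]>-200)&(q[...,2]>66)&(q[...,2]<82)
print('top front',m.sum(),np.percentile(q[m],[2,50,98],axis=0).round(1))
E
```

```text
scene front face x 499 [-160.6 -159.1 -158.2 -157.4]
front top [[-160.1  -66.8   66.1]
 [-156.6  -28.2   72.2]
 [-147.5   65.1   74.6]]
stapler [[-105.5  -17.8  184.3]
 [ -48.1   -3.4  193.6]
 [ -10.1   10.6  195.6]]
150 [64.0, 61.0, 58.0, 57.0, 57.0, -61.0, -62.0, -64.0, -67.0]
180 [64.0, 61.0, 59.0, 57.0, 57.0, -61.0, -62.0, -65.0, -68.0]
org front [[  2.9 -77.5  82.1]
 [ 71.8 159.5  86. ]]
top front 225 [[-157.3  -64.2   66.3]
 [-151.1   24.9   73.8]
 [-127.6   65.    79. ]]
```

>>> {"api": "jog_arm", "payload": {
  "plan": [
    [20,[-0.01,-0.02,0.3],[0,0,0]],
    [20,[-0.01,-0.02,0.6],[0,0,0]],
    [20,[-0.01,-0.02,0.85],[0,0,0]],
    [20,[-0.01,-0.02,1],[0,0,0]],
    [20,[-0.01,-0.02,1],[0,0,0]]
  ]
}}

```text
clock: 8.45
position: [537.4, -118.7, 65.4]
ee_rot: [0.999, -0.05, -0.001, -0.0]
contact_force: [-0.2, 0.0, -1.8]
gripper_width: 29.1
grasp_force: 59.7
```

>>> {"api": "jog_arm", "payload": {
  "plan": [
    [20,[0,0,0.15],[0,0,0]],
    [20,[0,0,0.25],[0,0,0]],
    [20,[0,0,0.28],[0,0,0]],
    [20,[0,0,0.3],[0,0,0]],
    [20,[0,0,0.3],[0,0,0]]
  ]
}}

```text
clock: 9.07
position: [538.0, -118.7, 36.4]
ee_rot: [0.999, -0.05, 0.0, -0.0]
contact_force: [-0.6, -0.3, -1.4]
gripper_width: 28.9
grasp_force: 59.7
```

No contact yet, so I'll go 2–4 mm further.

>>> {"api": "jog_arm", "payload": {
  "plan": [
    [20,[0,0,0.02],[0,0,0]],
    [20,[0,0,0.025],[0,0,0]],
    [20,[0,0,0.03],[0,0,0]],
    [20,[0,0,0.03],[0,0,0]]
  ]
}}

```text
clock: 9.57
position: [537.9, -118.7, 33.7]
ee_rot: [0.999, -0.05, 0.0, -0.0]
contact_force: [-1.7, 1.8, 2.7]
gripper_width: 28.7
grasp_force: 60.1
```

Contact now (force changed sign). Release partly and withdraw.

>>> {"api": "jog_arm", "payload": {
  "plan": [
    [50,[0,0,0],[0,0,0]],
    [50,[0,0,0],[0,0,0]],
    [50,[0,0,0],[0,0,0]],
    [50,[0,0,0],[0,0,0]],
    [50,[0,0,-0.2],[0,0,0]],
    [50,[0,0,-0.5],[0,0,0]],
    [50,[0,0,-0.8],[0,0,0]],
    [50,[0,0,-1],[0,0,0]],
    [50,[0,0,-1],[0,0,0]]
  ]
}}

```text
clock: 10.7
position: [538.9, -118.7, 134.8]
ee_rot: [0.999, -0.05, 0.002, -0.0]
contact_force: [0.4, -0.3, -0.1]
gripper_width: 50.1
grasp_force: 0.0
```

```bash
python3 - <<'E'
from h import *
w=cam('wrist');save(w,'w3.png');B=np.c_[bx,by,[0,0,1]];q=(w['P']-O)@B
hsv=cv2.cvtColor(w['img'],cv2.COLOR_RGB2HSV);m=(cv2.inRange(hsv,(82,90,20),(105,255,255))>0)&(q[...,2]>30)&(q[...,2]<90)
p=q[m];print('stapler',np.percentile(p,[1,50,99],axis=0).round(1))
t=p[p[:,2]>57];print(len(t),np.linalg.lstsq(np.c_[t[:,:2],np.ones(len(t))],t[:,2],rcond=None)[0])
m=(q[...,2]>66)&(q[...,2]<78)&(q[...,0]<-100);print(np.percentile(q[m],[5,50],axis=0).round(1) if m.sum() else 0)
rel(O-200*bx+[0,0,135],down(bx));rel(O-200*bx+[0,0,32],down(bx))
E
```

```text
stapler [[-128.1  -14.3   53.8]
 [ -61.    -0.7   61. ]
 [ -11.5   13.    62.8]]
4750 [-2.33309606e-03  6.44878767e-03  6.07147217e+01]
[[-156.   -42.2   67.2]
 [-149.2   23.3   72.3]]
t 10.75 shift [-1.252  0.01  -0.017] turn [-0.001 -0.001 -0.003] pos [ 537.9 -118.6  133.4] F [-0.2  0.1 -0.1] j [ 0.08  0.35 -0.31 -0.   -0.91  1.39]
t 10.75 shift [-1.252  0.011  1.013] turn [-0.001 -0.001 -0.003] pos [ 537.9 -118.6  133.4] F [-0.2  0.1 -0.1] j [ 0.08  0.35 -0.31 -0.   -0.91  1.39]
```

View pics/w3.png

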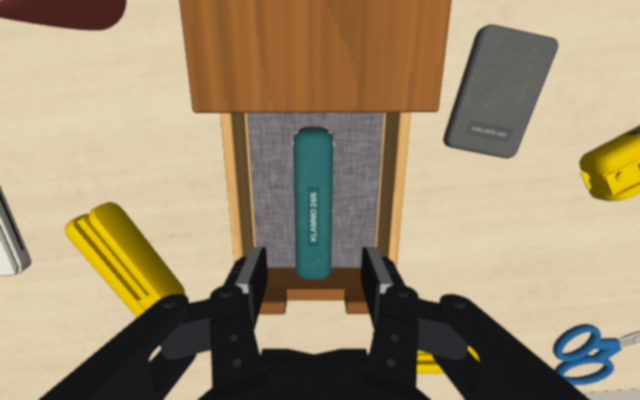

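The stapler is flat (top at 61–63, slope about 0), lengthwise and inside; in the picture it spans columns 295–332, rows 128–278. Next, shut the fingers, move in front of the drawer and descend.

>>> {"api": "jog_arm", "payload": {
  "plan": [
    [0,[-0.4,0.01,-0.02],[0,0,0]],
    [0,[-0.8,0.01,-0.02],[0,0,0]],
    [0,[-1,0.01,-0.02],[0,0,0]],
    [0,[-1,0.01,-0.02],[0,0,0]]
  ]
}}

```text
clock: 11.25
position: [436.4, -109.7, 134.3]
ee_rot: [0.999, -0.05, -0.001, -0.0]
contact_force: [0.1, 0.2, 0.0]
gripper_width: 0.0
grasp_force: 0.0
```

>>> {"api": "jog_arm", "payload": {
  "plan": [
    [0,[-0.22,0,0],[0,0,0]],
    [0,[-0.22,0,0],[0,0,0]],
    [0,[-0.22,0,0.4],[0,0,0]],
    [0,[-0.22,0,0.8],[0,0,0]],
    [0,[-0.22,0,1],[0,0,0]],
    [0,[-0.22,0,1],[0,0,0]]
  ]
}}

```text
clock: 12.0
position: [416.5, -107.6, 33.6]
ee_rot: [0.999, -0.05, -0.002, 0.0]
contact_force: [-0.4, -0.6, -0.1]
gripper_width: 0.2
grasp_force: 0.0
```

```bash
python3 - <<'E'
from h import *
rel(O-11*bx+[0,0,33],down(bx))
E
```

```text
t 12.0 shift [ 1.857 -0.007 -0.002] turn [ 0.001  0.004 -0.002] pos [ 416.5 -107.6   33.6] F [-0.4 -0.6 -0.1] j [ 0.13  0.33 -0.7  -0.   -0.54  1.34]
```

>>> {"api": "jog_arm", "payload": {
  "plan": [
    [0,[0.1,0,0],[0,0,0]],
    [0,[0.2,0,0],[0,0,0]],
    [0,[0.27,0,0],[0,0,0]],
    [0,[0.34,0,0],[0,0,0]],
    [0,[0.42,0,0],[0,0,0]],
    [0,[0.5,0,0],[0,0,0]],
    [0,[0.6,0,0],[0,0,0]],
    [0,[0.7,0,0],[0,0,0]],
    [0,[0.8,0,0],[0,0,0]],
    [0,[0.9,0,0],[0,0,0]]
  ]
}}

```text
clock: 13.25
position: [506.7, -116.6, 35.2]
ee_rot: [0.999, -0.05, -0.0, -0.0]
contact_force: [-3.0, 0.3, 2.2]
gripper_width: 0.2
grasp_force: 1.1
```

>>> {"api": "jog_arm", "payload": {
  "plan": [
    [0,[0.1,0,0],[0,0,0]],
    [0,[0.2,0,0],[0,0,0]],
    [0,[0.3,0,0],[0,0,0]],
    [0,[0.4,0,0],[0,0,0]],
    [0,[0.5,0,0],[0,0,0]],
    [0,[0.6,0,0],[0,0,0]],
    [0,[0.7,0,0],[0,0,0]],
    [0,[0.78,0,0],[0,0,0]],
    [0,[0.85,0,0],[0,0,0]],
    [0,[0.85,0,0],[0,0,0]]
  ]
}}

```text
clock: 14.5
position: [591.7, -125.2, 35.3]
ee_rot: [0.999, -0.05, 0.001, -0.0]
contact_force: [0.1, -0.9, 0.5]
gripper_width: 0.1
grasp_force: 0.0
```

```bash
python3 - <<'E'
from h import *
rel(O-11*bx+[0,0,33],down(bx))
a=cam('scene');B=np.c_[bx,by,[0,0,1]];q=(a['P']-O)@B
for lo,hi in((20,50),(78,84)):
  m=(abs(q[...,1])<60)&(q[...,2]>lo)&(q[...,2]<hi)&(q[...,0]>-40)&(q[...,0]<20);
  if lo==20: m&=abs(q[...,1])>32
  print(lo,m.sum(),np.percentile(q[m][:,0],[5,50,95]).round(1))
E
```

```text
t 14.5 shift [ 0.096 -0.007  0.023] turn [-0.    -0.002 -0.002] pos [ 591.7 -125.2   35.3] F [ 0.1 -0.9  0.5] j [ 0.06  0.55 -0.27  0.   -0.75  1.41]
20 231 [-13.2 -10.3  -7.8]
78 109 [-34.8 -11.   15.1]
```

Still roughly 10 mm open. I'll keep pushing in small steps until the stop is felt.

>>> {"api": "jog_arm", "payload": {
  "plan": [
    [0,[0.03,0,0],[0,0,0]],
    [0,[0.05,0,0],[0,0,0]],
    [0,[0.07,0,0],[0,0,0]],
    [0,[0.08,0,0],[0,0,0]],
    [0,[0.08,0,0],[0,0,0]]
  ]
}}

```text
clock: 15.18
position: [598.6, -125.9, 35.3]
ee_rot: [0.999, -0.05, -0.0, -0.0]
contact_force: [-2.3, -1.3, 1.5]
gripper_width: 0.1
grasp_force: 0.8
```

>>> {"api": "jog_arm", "payload": {
  "plan": [
    [0,[0.01,0,0],[0,0,0]],
    [0,[0.02,0,0],[0,0,0]],
    [0,[0.02,0,0],[0,0,0]]
  ]
}}

```text
clock: 15.55
position: [600.6, -126.1, 35.2]
ee_rot: [0.999, -0.05, -0.0, -0.0]
contact_force: [-1.0, -1.1, 0.2]
gripper_width: 0.2
grasp_force: 0.7
```

>>> {"api": "jog_arm", "payload": {
  "plan": [
    [0,[0.01,0,0],[0,0,0]],
    [0,[0.02,0,0],[0,0,0]],
    [0,[0.02,0,0],[0,0,0]]
  ]
}}

```text
clock: 15.92
position: [600.9, -126.0, 34.8]
ee_rot: [0.999, -0.05, -0.002, -0.0]
contact_force: [-5.7, 0.2, 1.9]
gripper_width: -0.1
grasp_force: 0.0
```

>>> {"api": "jog_arm", "payload": {
  "plan": [
    [0,[0.01,0,0],[0,0,0]],
    [0,[0.02,0,0],[0,0,0]],
    [0,[0.02,0,0],[0,0,0]]
  ]
}}

```text
clock: 16.3
position: [600.7, -126.0, 34.2]
ee_rot: [0.999, -0.05, -0.004, -0.0]
contact_force: [-8.5, 1.4, 3.3]
gripper_width: 0.1
grasp_force: 0.0
```

The stop is reached: the force climbs while the position stays at 600.8, and 601.4 is expected when flush. One last firm nudge, then back off.

>>> {"api": "jog_arm", "payload": {
  "plan": [
    [0,[0.03,0,0],[0,0,0]],
    [0,[0.05,0,0],[0,0,0]],
    [0,[0.05,0,0],[0,0,0]],
    [0,[0.05,0,0],[0,0,0]]
  ]
}}

```text
clock: 16.8
position: [600.2, -126.3, 33.1]
ee_rot: [0.999, -0.051, -0.01, -0.0]
contact_force: [-19.4, 3.7, 7.0]
gripper_width: -0.2
grasp_force: 0.0
```

>>> {"api": "jog_arm", "payload": {
  "plan": [
    [0,[-0.15,0,0],[0,0,0]],
    [0,[-0.5,0,0],[0,0,0]],
    [0,[-0.9,0,0],[0,0,0]],
    [0,[-1,0,0],[0,0,0]],
    [0,[-1,0,-0.5],[0,0,0]],
    [0,[-1,0,-1],[0,0,0]],
    [0,[-1,0,-1],[0,0,0]],
    [0,[-1,0,-1],[0,0,0]]
  ]
}}

```text
clock: 17.8
position: [510.5, -116.7, 135.2]
ee_rot: [0.999, -0.05, 0.001, -0.0]
contact_force: [0.4, -0.4, -0.1]
gripper_width: 0.1
grasp_force: 0.0
```

```bash
python3 - <<'E'
from h import *
import pickle
a0,b0=pickle.load(open('d0.pkl','rb'))
a=cam('scene');w=cam('wrist');B=np.c_[bx,by,[0,0,1]];q=(a['P']-O)@B
m=(abs(q[...,1])<60)&(q[...,2]>20)&(q[...,2]<50)&(q[...,0]>-40)&(q[...,0]<20);print(m.sum(),np.percentile(q[m][:,0],[5,50,95]).round(1))
q=(w['P']-O)@B
for lo,hi in((66,76),(80,88)):
  m=(abs(q[...,1])<60)&(q[...,2]>lo)&(q[...,2]<hi)&(q[...,0]>-40)&(q[...,0]<30);print(lo,m.sum(),np.percentile(q[m][:,0],[1,50,99]).round(1) if m.any() else '')
D=cv2.absdiff(a['img'],a0['img']).max(2);
for n,(y0,y1,x0,x1) in dict(mug=(150,200,245,285),calc=(155,180,300,352),bank=(215,245,340,392)).items(): print(n,(D[y0:y1,x0:x1]>40).sum())
i1=cv2.resize(a['img'][130:260,220:400],(400,289));i2=cv2.resize(w['img'],(400,250))
cv2.imwrite('pics/end.png',np.vstack([i1,i2])[...,::-1])
E
```

```text
504 [-4.3 -1.5  1.2]
66 772 [-0.9  0.6  2.4]
80 11459 [ 1.9 16.2 29.7]
mug 772
calc 0
bank 0
```

View pics/end.png

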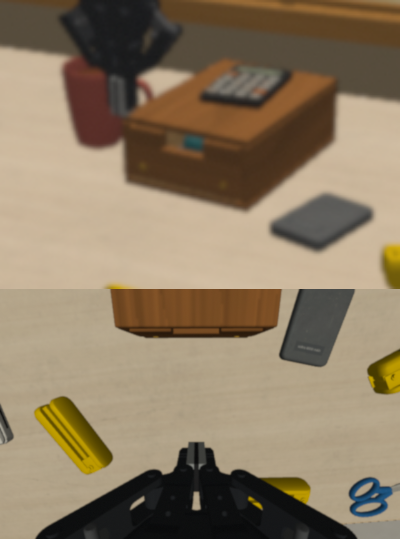

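The drawer is flush and the teal stapler shows through the notch. The calculator and power bank regions of the scene image are unchanged. The mug is in place, and its pixel change comes from the gripper passing in front of it.

```bash
python3 -c "
from bench import *
print(job_done())"
```

```text
the job is handed in; nothing more can be done
None
```

The stapler lies flat and lengthwise in the fully shut drawer, the calculator and power bank are unmoved, the mug looks untouched (checked by eye only), and the job was handed in at about 18 s.

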